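# One turn on the tofu press

## Robot

A 6-joint arm with a two-finger parallel gripper is mounted at the origin on a cart in front of the work surface, level with it; the furniture and walls round the work are solid. World frame = base frame: x ahead of the robot, y to its left, z up, the work surface at z = 0. Lengths are in m, angles in rad, forces in N, time in s.
With the tool pointing down it reaches from about 0.375 to 0.975 m from the base axis. Payload 3.8 kg.
Tool frame: the origin (TCP) lies on the centre line of the jaws, within the pads' length; the fingertips stand 14 mm ahead of it and the grasp point (between the pads) lies 5 mm behind it; z points along the fingers, y is the line along which they close (so a half turn about z gives the same grasp; the last joint's range is limited). The gripper opens to 85 mm and grips with 20 to 120 N. Pads are 22 mm wide; open, the fingers measure 114 mm over their backs; the gripper's body (76 mm by 85 mm) begins 54 mm behind the grasp point. The pads swing forward as they close: fully open they stand 13 mm farther back than shut.
Start: joints at [-1.386, 0.264, 1.604, -0, 1.274, -0.037], TCP at [0.148, -0.658, 0.245] pointing down, gripper open.
Joint ranges: [-2.63, 2.63], [-0.94, 2.18], [0.31, 2.57], [-1.31, 4.45], [0, 2.66], [-2.55, 2.55]. Speed limits (rad/s): [2.57, 2.57, 3.14, 3.14, 3.14, 3.14].

## Interface

Orientations are given as a rotation vector (axis times angle).
In Python, from workcell import bot, eyes, spot_in gives the robot as it stands.
- The arm moves only by the tool carry_out, never from a script. Its argument "series" is text: rows parted by semicolons, each of 4 numbers parted by spaces: the shift along the world's x, y, z in m, then the turn about the world's z in degrees. In form: tx ty tz roll; .... A call has 1 to 20 rows; each row shifts and turns the commanded pose from where the row before left it; what a row does not reach is not made up. A row lasts 1/8 s, in which the tool goes at most 62.5 mm and 10.7 degrees, less where a joint would pass 70% of its speed; a pose out of reach is approached as far as the arm can. A call is refused whole if a number of a shift passes 0.0625 or a number of a turn 10.7, either way. A call with a gripper value outside its range is refused whole. "jaw" is the gripper command: -1 is shut, 1 is fully open, values between are in proportion, set as the call begins (left out, the last holds). The fingers move at their own pace and stop on an object; "grip_force" is the grip in N (left out, the last holds). Time passes only in rows, so rows that do not move let the fingers close. It gives the time, the measured TCP pose, the force, the opening and the grip force at its end, in the units of the state.
- bot.read_state(): the state, without advancing time (a new reading comes with each control period).
- eyes.read_camera(name): name is "side" or "top" or "wrist"; returns (picture, depth): 400x640x3 uint8, blue, green, red; 400x640 float32, m along the optical axis (not along the pixel's ray), 0 where there is no reading.
- eyes.get_calibration(name): a dict with "K" (3x3 intrinsics, pixels), "distortion" ([k1, k2, p1, p2, k3] as OpenCV has them; the pictures are not rectified), "position" and "rotation" of the camera in the world; the wrist camera has in their place "T_tool_cam" (4x4, takes a point from camera to tool coordinates, whose origin is the TCP and whose axes are the flange's). Camera axes: x right, y down, z forward; pixel columns grow to the right and rows downward; lengths in m; the calibration is good to about 2 mm. A picture is of the moment at which its call begins: read the wrist's pose just before it. get_calibration takes no time and is no camera call.
- bot.finish_job(): hands the job in; it is judged then, once.
Trained networks look in the newest picture that a camera, given by its name, has taken for a name from the list of things; names that differ only in an ending like _2 or _b are one class to them, and where a whole thing is asked for, a point or a joint stands for the part that bears it (a point fixed in the world has none). Each returns a list of dicts, best first, with "score" (0 to 1); they miss things now and then, are a little off and sometimes report something else, mostly with a low value. They report only what shows in the picture. A call takes as long as a camera call.
- spot_in(camera, target): "rect" ([centre column, centre row, width, height] in pixels, round what is visible of it).
The state is a dict: "time": time; "q": joint angles; "joint_vel": joint speeds; "joint_torque": joint torques, N m; "tool_pos": TCP position; "tcp_rot": TCP orientation; "wrist_force": force on the tool from outside, world axes, zero at the start; "torque": the same for the moment, N m; "width": opening from 0.0 (shut) to 1.0 (fully open); "grip_force": force on a finger pad.
Only numpy, scipy, OpenCV 4.12 (cv2) and the standard library are available. Lean on these libraries where they do the work, as an engineer would, in place of code of your own. Each camera call takes 0.05 s, during which the arm holds its last target. There are 200 camera calls.

## Task

Screw the tofu press down by exactly one full turn: with closed fingertips push the upright handle of its hand wheel round clockwise (seen from above) until the handle is back where it started, then move away from it. Only push: never take the handle between the fingers, do not turn the wheel backwards, and do not shift or lift the press or disturb the pepper mill, salt shaker and mug beside it.

Things in the scene. Friction and masses are not known exactly. Their poses are not given: they have to be found in the camera images.
- press: Screw press for tofu, 150 x 200 mm base of white plastic, about 5 kg, on rubber feet, standing loose on the worktop. Origin under the centre of the base, z up. Two steel posts at y = +-78 mm carry a steel cross bar (its top 179 mm, post nuts up to 189 mm above the worktop). The wheel sits on top of it on an upright axle through the origin. The wheel does not rise or sink; a plate below the bar sinks 10 mm a turn.
- axle (a point): Point on the wheel's upright axle, 240 mm above the worktop, level with the middle of the handle. The wheel is horizontal: a black ring of 60 mm radius to the middle of its 13 mm thick rim, rim top 212 mm above the worktop, three steel spokes, hub 34 mm across whose middle reaches up to 218 mm.
- handle (a point): Middle of the wheel's upright black handle, a round grip sleeve 22 mm in diameter that spins freely on its pin, standing on the rim at the end of one spoke, 60 mm from the axle. The grip runs from 215 to 265 mm above the worktop; this point is at 240 mm. Nothing else on the wheel stands above 218 mm.
- wheel (a joint): Angle of the hand wheel in rad, growing clockwise seen from above (the plate sinks). It starts somewhere between -0.5 and 0.5; one full turn adds 6.283. Stops at -1.5 and 9.0. Stiff: about 1.5 N at the handle moves it, and it stays where it is left.
- pepper_mill: Wooden pepper mill, 58 mm wide, 170 mm tall, loose, standing behind the press. Origin under its centre. Leave alone.
- salt_shaker: Clear salt shaker with a grey top, 44 mm wide, 90 mm tall, loose, standing behind the press. Origin under its centre. Leave alone.
- mug: Mug with a heart on it, 106 x 73 mm with handle, 88 mm tall, loose, to the right of the press. Origin under its centre. Leave alone.

How it is judged:
By the outcome, as a careful person would: the job done as asked, in the order asked, and still so for the second after the job is handed in, with the robot touching nothing.
It also fails if it takes over 64 s, if anything falls off the work surface, if the arm or the gripper's body presses on something with over 40 N, if the wrist force passes 120 N, or if a joint passes its speed limit or range.

## Working session

There is one attempt and no reset: what is moved stays moved. The work goes in short steps, Python scripts to look and compute and a tool call to move; the robot and the scene stay as the last step left them, time stands still between calls to the robot, and variables do not carry over. Pictures are saved under pics/ and viewed, at most 10 in all, crops included, and the job is handed in when it is done.

Besides the shell and the picture viewer there is one more tool, called after "Request:" as a command line: name --argument value ..., lists and objects as JSON in quotes. carry_out: Moves the arm, as the interface text tells. Its arguments: {"type":"object","properties":{"series":{"type":"string"},"jaw":{"type":"number"},"grip_force":{"type":"number"}},"required":["series"]}

```bash
mkdir -p pics; cat > h.py <<'E'
import numpy as np, cv2
from workcell import bot, eyes, spot_in
def rays(cam,px):
    c=eyes.get_calibration(cam)
    u=cv2.undistortPoints(np.array(px,float).reshape(-1,1,2),np.array(c["K"]),np.array(c["distortion"])).reshape(-1,2)
    return c,u
def to_plane(cam,px,z):
    c,u=rays(cam,px); d=np.c_[u,np.ones(len(u))]@np.array(c["rotation"]).T; p=np.array(c["position"])
    return p+d*((z-p[2])/d[:,2])[:,None]
def to_depth(cam,px,dep):
    c,u=rays(cam,px); return (np.c_[u,np.ones(len(u))]*np.array(dep)[:,None])@np.array(c["rotation"]).T+np.array(c["position"])
E
python3 - <<'E'
from h import *
s=bot.read_state(); print(s)
for n in("top","side"):
    im,d=eyes.read_camera(n); cv2.imwrite(f"pics/{n}0.png",im); np.save(f"{n}0.npy",d)
    c=eyes.get_calibration(n); print(n,np.round(c["position"],3),np.round(c["rotation"],3).tolist())
    for t in("press","handle","axle","wheel","pepper_mill","salt_shaker","mug"):
        for r in spot_in(n,t)[:2]: print(t,round(r["score"],2),np.round(r["rect"],1), np.round(to_plane(n,[r["rect"][:2]],.24),3))
E
```

```text
{'time': 0.0, 'q': array([-1.38593251e+00,  2.64763005e-01,  1.60541842e+00,  3.47782796e-05,
        1.27371796e+00, -3.68745625e-02]), 'joint_vel': array([ 0.0009939 ,  0.00056161, -0.0014541 ,  0.00164942,  0.00154103,
        0.00093511]), 'joint_torque': array([-6.74696412e-05, -5.15110195e+01, -3.67316294e+01, -5.06382585e-04,
        1.29071155e-02,  1.12960922e-05]), 'tool_pos': array([ 0.14834184, -0.65775222,  0.24393139]), 'tcp_rot': array([-3.12001726e+00, -3.47321974e-01,  2.15634773e-04]), 'wrist_force': array([-0.28194215, -0.38150762, -0.18696631]), 'torque': array([-0.01520963,  0.00507649,  0.02380681]), 'grip_force': 0.0, 'width': 0.9984596882433244}
top [ 0.439 -0.303  1.151] [-2.151, 2.132, -0.129]Traceback (most recent call last):
  File "<stdin>", line 7, in <module>
  File "h.py", line 9, in to_plane
    return p+d*((z-p[2])/d[:,2])[:,None]
                         ~^^^^^
IndexError: too many indices for array: array is 1-dimensional, but 2 were indexed
```

Rotation is a rotation vector.

```bash
sed -i 's/np.array(c\["rotation"\])/cv2.Rodrigues(np.array(c["rotation"],float))[0]/' h.py
python3 - <<'E'
from h import *
for n in("top","side"):
    im,d=eyes.read_camera(n); cv2.imwrite(f"pics/{n}0.png",im); np.save(f"{n}0.npy",d)
    c=eyes.get_calibration(n); print(n,np.round(c["position"],3))
    for t in("press","handle","axle","wheel","pepper_mill","salt_shaker","mug"):
        for r in spot_in(n,t)[:2]: print(t,round(r["score"],2),np.round(r["rect"],1), np.round(to_plane(n,[r["rect"][:2]],.24),3))
E
```

```text
top [ 0.439 -0.303  1.151]
press 0.9 [286.1 241.6  93.9  72.9] [[ 0.482 -0.226  0.24 ]]
handle 0.72 [283.4 237.5  63.7  65.4] [[ 0.49 -0.22  0.24]]
axle 0.69 [285.1 237.3  64.8  64.4] [[ 0.491 -0.224  0.24 ]]
wheel 0.77 [283.1 236.7  69.2  65.7] [[ 0.492 -0.22   0.24 ]]
pepper_mill 0.94 [267.2 179.8  26.   35.2] [[ 0.605 -0.186  0.24 ]]
salt_shaker 0.5 [305.7 180.1  15.   18.8] [[ 0.605 -0.262  0.24 ]]
mug 0.59 [367.9 228.1  29.7  46.8] [[ 0.51  -0.386  0.24 ]]
side [ 0.291 -0.921  0.752]
press 0.87 [278.6 199.2 106.1 150.7] [[ 0.458 -0.384  0.24 ]]
handle 0.82 [264.4 154.6  80.7  67.7] [[ 0.477 -0.27   0.24 ]]
axle 0.69 [263.1 156.9  80.1  62.9] [[ 0.473 -0.275  0.24 ]]
wheel 0.83 [265.  154.5  80.3  60. ] [[ 0.478 -0.27   0.24 ]]
pepper_mill 0.87 [325.8 168.1  27.5  67.8] [[ 0.554 -0.348  0.24 ]]
pepper_mill 0.32 [262.4 156.5  80.2  62.4] [[ 0.473 -0.273  0.24 ]]
salt_shaker 0.94 [347.6 206.7  20.   38. ] [[ 0.544 -0.444  0.24 ]]
mug 0.81 [330.1 270.6  45.9  60. ] [[ 0.468 -0.542  0.24 ]]
```

View pics/top0.png

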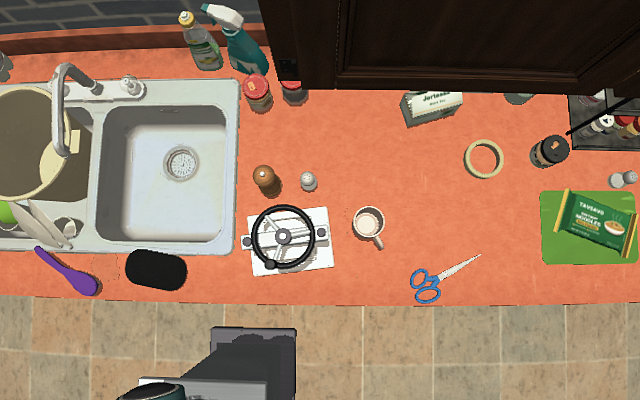

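View pics/side0.png

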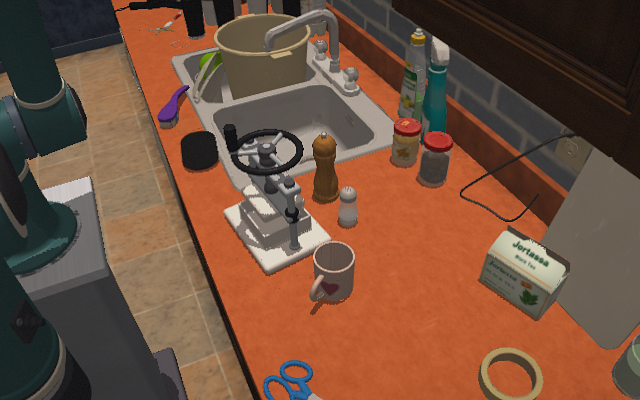

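The top view shows the wheel centred near (283,237) and the handle at about (270,265), on the robot's side. In the side view the handle is at (231,137). The mill (265,178), shaker (308,180) and mug (368,225) are all clear of the wheel. Next I'll fit the ring and handle from depth.

```bash
cat >> h.py <<'E'
def cloud(n,d,box):
    u0,u1,v0,v1=box; uu,vv=np.meshgrid(np.arange(u0,u1),np.arange(v0,v1)); dd=d[v0:v1,u0:u1].ravel()
    px=np.c_[uu.ravel(),vv.ravel()]; k=dd>0
    return px[k],to_depth(n,px[k],dd[k])
E
python3 - <<'E'
from h import *
from scipy.optimize import least_squares
for n,box in(("top",(240,335,195,285)),("side",(215,315,110,200))):
    im=cv2.imread(f"pics/{n}0.png"); px,P=cloud(n,np.load(f"{n}0.npy"),box)
    g=im[px[:,1],px[:,0]].max(1)
    k=(g<60)&(P[:,2]>.19)&(P[:,2]<.222)&(np.hypot(P[:,0]-.49,P[:,1]+.222)<.1)
    f=least_squares(lambda c:np.hypot(P[k,0]-c[0],P[k,1]-c[1])-c[2],[.49,-.222,.06],loss="soft_l1",f_scale=.003)
    print(n,k.sum(),"ring",f.x.round(4),"z",np.percentile(P[k,2],[10,50,90]).round(3))
    h=(P[:,2]>.228)&(P[:,2]<.3)&(np.hypot(P[:,0]-.49,P[:,1]+.222)<.1)
    print("handle",h.sum(),P[h].mean(0).round(4),P[h].min(0).round(4),P[h].max(0).round(4), px[h].min(0),px[h].max(0))
px,P=cloud("top",np.load("top0.npy"),(0,640,0,400))
for lo,hi in((.3,.5),(.5,.7),(.7,1.1)):
    h=(P[:,2]>lo)&(P[:,2]<hi)&(P[:,0]>.3); print(lo,h.sum(),P[h].min(0).round(3) if h.any() else "")
for m,z in(("pepper_mill",.17),("salt_shaker",.09),("mug",.088)):
    r=spot_in("top",m)[0]["rect"]; print(m,to_plane("top",[r[:2]],z).round(3))
print(to_plane("top",[[268,241],[313,241],[248,240],[317,238]],.18).round(3))
im=cv2.imread("pics/top0.png")[190:290,225:345]; cv2.imwrite("pics/crop.png",cv2.resize(im,None,fx=5,fy=5,interpolation=2))
E
```

```text
top 738 ring [ 0.495  -0.2164  0.0594] z [0.208 0.211 0.213]
handle 119 [ 0.4382 -0.1984  0.2619] [ 0.4288 -0.2079  0.2295] [ 0.4481 -0.1864  0.2685] [264 259] [276 269]
side 1142 ring [ 0.4966 -0.221   0.0591] z [0.205 0.21  0.212]
handle 262 [ 0.4392 -0.204   0.2511] [ 0.4298 -0.2107  0.2283] [ 0.4503 -0.1876  0.2667] [223 124] [237 147]
0.3 5091 [ 0.712 -0.829  0.431]
0.5 28079 [ 0.712 -0.792  0.5  ]
0.7 689 [ 0.713 -0.658  0.7  ]
pepper_mill [[ 0.617 -0.177  0.17 ]]
salt_shaker [[ 0.632 -0.256  0.09 ]]
mug [[ 0.522 -0.399  0.088]]
[[ 0.486 -0.183  0.18 ]
 [ 0.487 -0.277  0.18 ]
 [ 0.487 -0.141  0.18 ]
 [ 0.493 -0.285  0.18 ]]
```

View pics/crop.png

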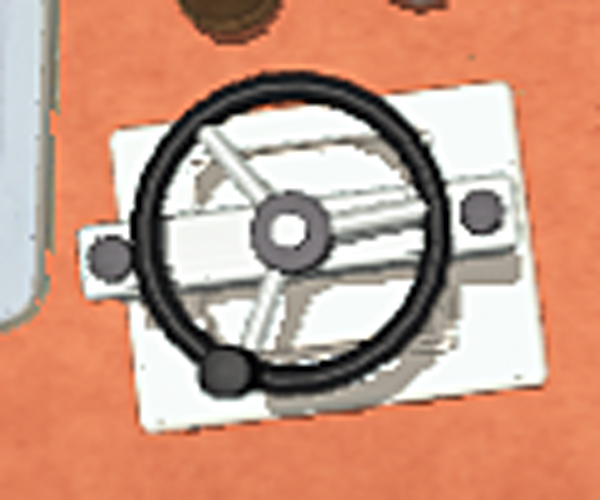

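The wheel axle is at about (0.495, -0.2185) and the handle at about (0.438, -0.199), azimuth about 161°. I'll push in three 120° strokes. The flat side of the shut fingers goes behind the handle and the tool turns with the wheel, with fingertips at z≈0.231, above the hub and rim. First I'll approach to 60 mm behind the handle.

Request:
carry_out --series "0 0 0.001 0; 0.02 0.03 0 3; 0.027 0.04 0 6; 0.027 0.04 0 6; 0.027 0.04 0 6; 0.027 0.04 0 6; 0.027 0.04 0 6; 0.027 0.04 0 6; 0.027 0.04 0 6; 0.027 0.04 0 6; 0.02 0.03 0 6; 0.01 0.02 0 2; 0.005 0.01 0 0; 0 0 0 0; 0 0 0 0" --jaw -1 --grip_force 30

```text
time: 2.92
tool_pos: [0.4192, -0.2492, 0.2463]
tcp_rot: [2.547, 1.839, -0.001]
wrist_force: [-0.0, -0.5, 0.2]
width: 0.001
grip_force: 0.0
```

```bash
cat > rows.py <<'E'
import sys
from h import *
# usage: rows.py phi0 phi1 step yawoff d  -> commanded rows from present pose
A=np.array([.495,-.2185])
def yaw(s): r=s["tcp_rot"]; return np.degrees(2*np.arctan2(r[1],r[0]))
def pose(phi,d,R=.060):
    p=np.radians(phi); return A+R*np.array([np.cos(p),np.sin(p)])+d*np.array([-np.sin(p),np.cos(p)])
if __name__=="__main__":
    p0,p1,n,yo,d0,d1=map(float,sys.argv[1:]); s=bot.read_state(); cur=s["tool_pos"][:2].copy()
    print("yaw",yaw(s).round(1),"z",s["tool_pos"][2]); out=[]
    for k,ph in enumerate(np.linspace(p0,p1,int(n)+1)[1:]):
        t=pose(ph,d0+(d1-d0)*(k+1)/n); r=np.round(t-cur,4 if 0 else 3); cur+=r; out.append(f"{r[0]:g} {r[1]:g} 0 {(p1-p0)/n:g}")
    print("; ".join(out)); print("final",cur, "target",t,"yawtarget",p1+yo)
E
python3 - <<'E'
from h import *; from rows import *
s=bot.read_state(); print(yaw(s), pose(161.5,.022), pose(161.5,.03))
im,_=eyes.read_camera("side"); cv2.imwrite("pics/side1.png",cv2.resize(im[70:220,170:370],None,fx=4,fy=4))
E
```

```text
71.6531377114265 [ 0.43111988 -0.22032484] [ 0.42858144 -0.22791143]
```

View pics/side1.png

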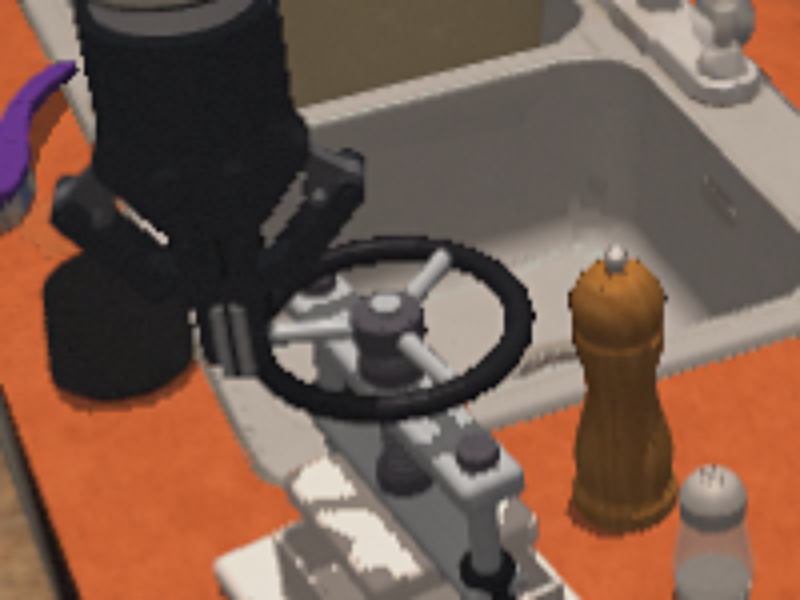

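The shut fingers stand at about (235,350) in the crop, with tips just above rim level and clear of the wheel. Next I'll move in to just behind the handle.

Request:
carry_out --series "0.003 0.008 0 0; 0.003 0.008 0 0; 0.003 0.005 0 0; 0 0 0 0"

```text
time: 3.48
tool_pos: [0.4287, -0.227, 0.2463]
tcp_rot: [2.545, 1.841, -0.0]
wrist_force: [-0.4, 0.7, 0.8]
width: 0.001
grip_force: 0.0
```

```bash
python3 rows.py 161.5 41.5 20 -90 0.028 0.023
```

```text
yaw 71.8 z 0.24628167700722742
0 0.008 0 -6; 0.001 0.007 0 -6; 0.001 0.007 0 -6; 0.002 0.007 0 -6; 0.002 0.007 0 -6; 0.004 0.006 0 -6; 0.004 0.006 0 -6; 0.005 0.005 0 -6; 0.005 0.005 0 -6; 0.005 0.004 0 -6; 0.006 0.004 0 -6; 0.007 0.003 0 -6; 0.006 0.002 0 -6; 0.007 0.001 0 -6; 0.007 0.001 0 -6; 0.007 0 0 -6; 0.007 -0.001 0 -6; 0.007 -0.001 0 -6; 0.007 -0.003 0 -6; 0.006 -0.003 0 -6
final [ 0.52472703 -0.16199714] target [ 0.52469708 -0.16151682] yawtarget -48.5
```

Start with half of stroke 1, to check the forces.

Request:
carry_out --series "0 0.008 0 -6; 0.001 0.007 0 -6; 0.001 0.007 0 -6; 0.002 0.007 0 -6; 0.002 0.007 0 -6; 0.004 0.006 0 -6; 0.004 0.006 0 -6; 0.005 0.005 0 -6"

```text
time: 4.47
tool_pos: [0.4471, -0.1745, 0.2463]
tcp_rot: [3.075, 0.64, -0.002]
wrist_force: [-1.1, -0.2, 0.7]
width: 0.002
grip_force: 0.9
```

```bash
cat > look.py <<'E'
from h import *; from rows import *
import sys
s=bot.read_state(); print("tcp",s["tool_pos"].round(4),"yaw",yaw(s).round(1),"F",s["wrist_force"].round(1))
v=s["tool_pos"][:2]-A; print("tool azimuth",np.degrees(np.arctan2(v[1],v[0])).round(1),"r",np.hypot(*v).round(4))
for n,box in(("top",(235,335,190,285)),("side",(210,320,105,200))):
    im,d=eyes.read_camera(n)
    if len(sys.argv)>1: cv2.imwrite(f"pics/{n}{sys.argv[1]}.png",cv2.resize(im[box[2]-40:box[3]+40,box[0]-40:box[1]+40],None,fx=3,fy=3))
    px,P=cloud(n,d,box)
    h=(P[:,2]>.228)&(P[:,2]<.275)&(abs(np.hypot(*(P[:,:2]-A).T)-.06)<.02)
    if len(sys.argv)>2: # exclude the tool
        h&=np.hypot(*(P[:,:2]-s["tool_pos"][:2]).T)>float(sys.argv[2])
    if h.any():
        m=P[h].mean(0); print(n,h.sum(),m.round(4),"az",np.degrees(np.arctan2(m[1]-A[1],m[0]-A[0])).round(1),"r",np.hypot(*(m[:2]-A)).round(4))
E
python3 look.py A 0.02
```

```text
tcp [ 0.4471 -0.1745  0.2463] yaw 23.5 F [-1.1 -0.2  0.7]
tool azimuth 137.4 r 0.065
side 76 [ 0.4719 -0.1733  0.2449] az 117.0 r 0.0508
```

View pics/topA.png

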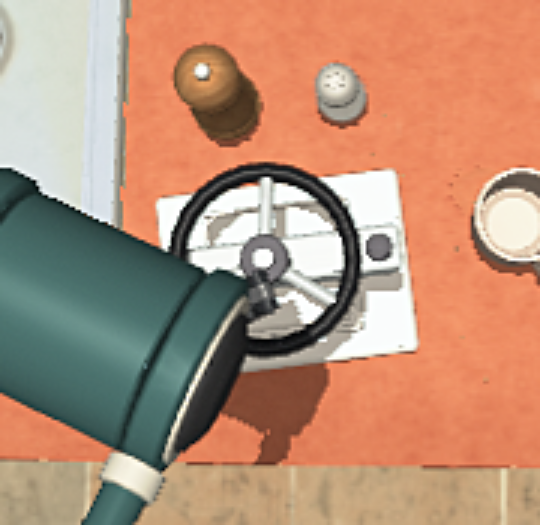

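The wheel has turned clockwise. Its visible spokes at image (265,195) and (315,290) put the handle at azimuth ~118°, and the push force is about 1 N. Press and neighbours are unmoved, so I'll finish stroke 1.

Request:
carry_out --series "0.005 0.005 0 -6; 0.005 0.004 0 -6; 0.006 0.004 0 -6; 0.007 0.003 0 -6; 0.006 0.002 0 -6; 0.007 0.001 0 -6; 0.007 0.001 0 -6; 0.007 0 0 -6; 0.007 -0.001 0 -6; 0.007 -0.001 0 -6; 0.007 -0.003 0 -6; 0.006 -0.003 0 -6; 0 0 0 0"

```text
time: 6.2
tool_pos: [0.5247, -0.1628, 0.2462]
tcp_rot: [2.868, -1.281, 0.0]
wrist_force: [-0.7, 0.3, -0.3]
width: -0.004
grip_force: 0.0
```

```bash
python3 look.py B 0.02; python3 -c "
from rows import *
print(pose(41.5,.023),pose(41.5,.068))"
```

```text
tcp [ 0.5247 -0.1628  0.2462] yaw -48.1 F [-0.7  0.3 -0.3]
tool azimuth 62.0 r 0.0631
top 11 [ 0.5388 -0.1879  0.2407] az 34.9 r 0.0534
side 230 [ 0.542  -0.1864  0.2499] az 34.4 r 0.0569
[ 0.52469708 -0.16151682] [ 0.49487918 -0.12781381]
```

Stroke 1 is done, with the handle at about 39°. Now I'll back off along the push line, turn the tool 180° and return.

Request:
carry_out --series "-0.012 0.014 0 0; -0.016 0.018 0 0; 0 0 0 10.5; 0 0 0 10.5; 0 0 0 10.5; 0 0 0 10.5; 0 0 0 10.5; 0 0 0 10.5; 0 0 0 10.5; 0 0 0 10.5; 0 0 0 10.5; 0 0 0 10.5; 0 0 0 10.5; 0 0 0 10.5; 0 0 0 10.5; 0 0 0 10.5; 0 0 0 10.5; 0 0 0 10.5; 0 0 0 10.5; 0 0 0 1.5"

```text
time: 8.8
tool_pos: [0.4956, -0.1297, 0.2463]
tcp_rot: [-1.284, -2.867, -0.0]
wrist_force: [-0.0, -0.3, 0.5]
width: 0.0
grip_force: 0.0
```

Request:
carry_out --series "0.01 -0.011 0 0; 0.01 -0.011 0 0; 0.005 -0.006 0 0; 0 0 0 0"

```text
time: 9.3
tool_pos: [0.5219, -0.1592, 0.246]
tcp_rot: [-1.287, -2.865, 0.0]
wrist_force: [0.1, 0.5, -0.9]
width: -0.001
grip_force: 0.0
```

```bash
python3 look.py B 0.02;python3 rows.py 41.5 -78.5 20 90 0.026 0.023
```

```text
tcp [ 0.5219 -0.1592  0.246 ] yaw -228.4 F [ 0.1  0.5 -0.9]
tool azimuth 65.6 r 0.0651
top 28 [ 0.5382 -0.1871  0.2499] az 36.0 r 0.0534
side 250 [ 0.5413 -0.1856  0.2501] az 35.3 r 0.0568
yaw -228.3 z 0.24596966254235958
0.007 -0.004 0 -6; 0.006 -0.004 0 -6; 0.005 -0.005 0 -6; 0.005 -0.005 0 -6; 0.004 -0.005 0 -6; 0.004 -0.006 0 -6; 0.003 -0.007 0 -6; 0.002 -0.006 0 -6; 0.002 -0.007 0 -6; 0 -0.007 0 -6; 0 -0.007 0 -6; -0 -0.007 0 -6; -0.002 -0.006 0 -6; -0.002 -0.007 0 -6; -0.003 -0.006 0 -6; -0.003 -0.006 0 -6; -0.004 -0.006 0 -6; -0.005 -0.005 0 -6; -0.005 -0.004 0 -6; -0.006 -0.004 0 -6
final [ 0.5293539  -0.27256112] target [ 0.52950034 -0.27271002] yawtarget 11.5
```

Request:
carry_out --series "0.007 -0.004 0 -6; 0.006 -0.004 0 -6; 0.005 -0.005 0 -6; 0.005 -0.005 0 -6; 0.004 -0.005 0 -6; 0.004 -0.006 0 -6; 0.003 -0.007 0 -6; 0.002 -0.006 0 -6; 0.002 -0.007 0 -6; 0 -0.007 0 -6; 0 -0.007 0 -6; 0 -0.007 0 -6; -0.002 -0.006 0 -6; -0.002 -0.007 0 -6; -0.003 -0.006 0 -6; -0.003 -0.006 0 -6; -0.004 -0.006 0 -6; -0.005 -0.005 0 -6; -0.005 -0.004 0 -6; -0.006 -0.004 0 -6"

```text
time: 11.9
tool_pos: [0.5296, -0.2721, 0.2462]
tcp_rot: [-3.125, -0.315, -0.001]
wrist_force: [1.1, 0.6, -0.7]
width: 0.005
grip_force: 0.8
```

```bash
python3 look.py C 0.02; python3 -c "
from rows import *
s=bot.read_state();print(s['q'].round(2),pose(-78.5,.023),pose(-78.5,.068))"
```

```text
tcp [ 0.5296 -0.2721  0.2462] yaw -348.5 F [ 1.1  0.6 -0.7]
tool azimuth -57.1 r 0.0638
top 4 [ 0.4979 -0.2708  0.2507] az -86.9 r 0.0524
side 254 [ 0.5044 -0.2829  0.2498] az -81.7 r 0.0651
[-0.52  0.11  1.78 -0.    1.25  0.85] [ 0.52950034 -0.27271002] [ 0.57359696 -0.26373846]
```

View pics/sideC.png

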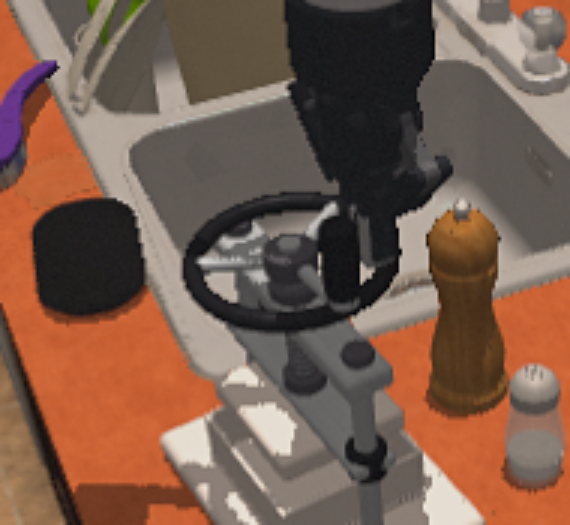

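The handle (340,260 in the crop) is now on the right of the wheel with the fingers pushing from behind it. Back off and flip again.

Request:
carry_out --series "0.015 0.003 0 0; 0.02 0.004 0 0; 0 0 0 10.5; 0 0 0 10.5; 0 0 0 10.5; 0 0 0 10.5; 0 0 0 10.5; 0 0 0 10.5; 0 0 0 10.5; 0 0 0 10.5; 0 0 0 10.5; 0 0 0 10.5; 0 0 0 10.5; 0 0 0 10.5; 0 0 0 10.5; 0 0 0 10.5; 0 0 0 10.5; 0 0 0 10.5; 0 0 0 10.5; 0 0 0 1.5"

```text
time: 14.5
tool_pos: [0.5659, -0.2649, 0.2461]
tcp_rot: [-0.322, 3.125, 0.0]
wrist_force: [-0.8, 0.2, -0.2]
width: -0.003
grip_force: 0.0
```

Request:
carry_out --series "-0.015 -0.003 0 0; -0.015 -0.003 0 0; 0 0 0 0; 0 0 0 0"

```text
time: 15.0
tool_pos: [0.5343, -0.2717, 0.2466]
tcp_rot: [-0.319, 3.125, -0.0]
wrist_force: [0.1, 1.2, 0.9]
width: 0.001
grip_force: 0.0
```

```bash
python3 look.py D 0.02; python3 rows.py -78.5 -186.5 18 270 0.026 0.023
```

```text
tcp [ 0.5343 -0.2717  0.2466] yaw 191.6 F [0.1 1.2 0.9]
tool azimuth -53.5 r 0.0661
top 12 [ 0.5017 -0.2693  0.2646] az -82.5 r 0.0512
side 284 [ 0.5055 -0.2825  0.2507] az -80.7 r 0.0649
yaw 191.7 z 0.2464961098680242
-0.008 -0.004 0 -6; -0.006 -0.003 0 -6; -0.007 -0.002 0 -6; -0.007 -0.002 0 -6; -0.007 -0.001 0 -6; -0.007 0 0 -6; -0.007 0.001 0 -6; -0.006 0.001 0 -6; -0.007 0.002 0 -6; -0.006 0.003 0 -6; -0.006 0.004 0 -6; -0.006 0.004 0 -6; -0.005 0.004 0 -6; -0.005 0.005 0 -6; -0.004 0.006 0 -6; -0.003 0.006 0 -6; -0.003 0.006 0 -6; -0.002 0.007 0 -6
final [ 0.43259604 -0.23458345] target [ 0.43278201 -0.23455996] yawtarget 83.5
```

Request:
carry_out --series "-0.008 -0.004 0 -6; -0.006 -0.003 0 -6; -0.007 -0.002 0 -6; -0.007 -0.002 0 -6; -0.007 -0.001 0 -6; -0.007 0 0 -6; -0.007 0.001 0 -6; -0.006 0.001 0 -6; -0.007 0.002 0 -6; -0.006 0.003 0 -6; -0.006 0.004 0 -6; -0.006 0.004 0 -6; -0.005 0.004 0 -6; -0.005 0.005 0 -6; -0.004 0.006 0 -6; -0.003 0.006 0 -6; -0.003 0.006 0 -6; -0.002 0.007 0 -6; 0 0 0 0"

```text
time: 17.48
tool_pos: [0.4327, -0.2342, 0.2464]
tcp_rot: [2.338, 2.098, 0.0]
wrist_force: [0.4, 0.2, 0.7]
width: 0.004
grip_force: 0.0
```

```bash
python3 look.py E 0.02; python3 -c "
from rows import *
print(yaw(bot.read_state()))"
```

```text
tcp [ 0.4327 -0.2342  0.2464] yaw 83.8 F [0.4 0.2 0.7]
tool azimuth -165.9 r 0.0643
side 7 [ 0.4397 -0.2114  0.2654] az 172.7 r 0.0557
83.8286111054289
```

View pics/topE.png

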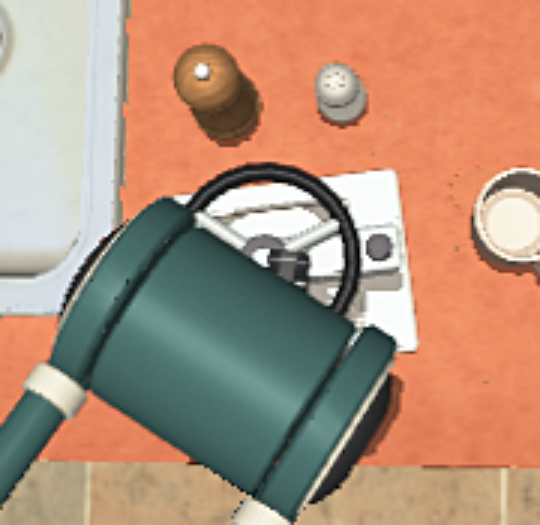

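The handle is short of home by about 10°. I'll back away for a clear measurement, then make the final nudge.

Request:
carry_out --series "-0.002 -0.018 0 0; -0.003 -0.03 0 0; -0.005 -0.05 0 0; -0.01 -0.06 0 0; -0.01 -0.04 0 0; 0 0 0 0; 0 0 0 0"

```text
time: 18.45
tool_pos: [0.402, -0.4329, 0.2458]
tcp_rot: [-2.34, -2.095, -0.001]
wrist_force: [-0.1, -0.1, -0.5]
width: -0.001
grip_force: 0.0
```

```bash
cat > cmp.py <<'E'
from h import *; from rows import *
import sys
s=bot.read_state(); print(s["tool_pos"].round(4),yaw(s).round(1))
def hc(n,im,d):
    px,P=cloud(n,d,{"top":(240,335,195,285),"side":(210,320,105,200)}[n])
    h=(P[:,2]>(.255 if n=="top" else .228))&(P[:,2]<.3)&(np.hypot(*(P[:,:2]-A).T)<.09)
    m=P[h].mean(0); return h.sum(),m.round(4),px[h].mean(0).round(2),np.degrees(np.arctan2(*(m[:2]-A)[::-1])).round(2)
for n in("top","side"):
    print(n,"start",*hc(n,None,np.load(n+"0.npy")))
    im,d=eyes.read_camera(n); print(n,"now  ",*hc(n,im,d)); cv2.imwrite(f"pics/{n}{sys.argv[1]}.png",im)
E
python3 cmp.py F
```

```text
[ 0.402  -0.4329  0.2458] -276.3
top start 105 [ 0.4381 -0.1975  0.2645] [269.72 264.1 ] 159.73
top now   104 [ 0.4349 -0.2139  0.2647] [278.32 265.94] 175.65
side start 262 [ 0.4392 -0.204   0.2511] [230.16 134.93] 165.47
side now   0 [nan nan nan] [nan nan] nancmp.py:7: RuntimeWarning: Mean of empty slice.
  m=P[h].mean(0); return h.sum(),m.round(4),px[h].mean(0).round(2),np.degrees(np.arctan2(*(m[:2]-A)[::-1])).round(2)
  ret = um.true_divide(
```

By the top camera 15.9° remain. I'll return, push about 15°, then measure again.

Request:
carry_out --series "0.008 0.04 0 0; 0.01 0.06 0 0; 0.006 0.05 0 0; 0.004 0.021 0 0; 0 0 0 0; 0.001 0.014 0 0; 0.001 0.01 0 0; 0 0 0 0"

```text
time: 19.55
tool_pos: [0.4325, -0.2371, 0.2462]
tcp_rot: [-2.339, -2.097, 0.0]
wrist_force: [-0.8, 0.1, 0.2]
width: -0.001
grip_force: 0.0
```

Request:
carry_out --series "-0.001 0.005 0 -4; -0.001 0.005 0 -4; 0 0.005 0 -4; 0 0.004 0 -3; 0 0 0 0; 0 0 0 0"

```text
time: 20.3
tool_pos: [0.4305, -0.2189, 0.2462]
tcp_rot: [2.593, 1.773, -0.0]
wrist_force: [-0.2, -0.1, 1.1]
width: -0.003
grip_force: 0.4
```

Request:
carry_out --series "-0.005 -0.013 0 0; -0.01 -0.027 0 0; -0.01 -0.05 0 0; -0.01 -0.06 0 0; 0 -0.06 0 0; 0 0 0 0; 0 0 0 0"

```text
time: 21.18
tool_pos: [0.3948, -0.4286, 0.2457]
tcp_rot: [-2.593, -1.77, -0.0]
wrist_force: [0.3, 0.1, -1.0]
width: -0.001
grip_force: 0.0
```

```bash
python3 cmp.py G 2>/dev/null;  python3 cmp.py G 2>/dev/null|grep now
```

```text
[ 0.3948 -0.4286  0.2457] -291.4
top start 105 [ 0.4381 -0.1975  0.2645] [269.72 264.1 ] 159.73
top now   103 [ 0.4373 -0.2     0.2644] [271.02 264.57] 162.21
side start 262 [ 0.4392 -0.204   0.2511] [230.16 134.93] 165.47
side now   0 [nan nan nan] [nan nan] nan
top now   104 [ 0.4374 -0.2     0.2647] [271.  264.5] 162.16
side now   0 [nan nan nan] [nan nan] nan
```

2.4° (2.6 mm) remain. I'll repeat the same path and go 2.7 mm further.

Request:
carry_out --series "0 0.06 0 -1; 0.01 0.06 0 -1; 0.01 0.05 0 -0.4; 0.009 0.023 0 0; 0 0 0 0; 0.002 0.007 0 0; 0.002 0.005 0 0; 0.002 0.005 0 0; 0 0 0 0"

```text
time: 22.5
tool_pos: [0.4305, -0.2186, 0.2462]
tcp_rot: [-2.63, -1.718, 0.0]
wrist_force: [0.3, 0.4, 0.0]
width: -0.001
grip_force: 0.0
```

Request:
carry_out --series "0 0.0015 0 0; 0 0.001 0 0; 0 0 0 0; 0 0 0 0"

```text
time: 23.0
tool_pos: [0.4304, -0.2161, 0.2462]
tcp_rot: [-2.63, -1.718, 0.0]
wrist_force: [-0.2, -0.6, -0.0]
width: 0.003
grip_force: 0.7
```

Request:
carry_out --series "-0.005 -0.013 0 0; -0.01 -0.027 0 0; -0.01 -0.05 0 0; -0.02 -0.06 0 0; -0.03 -0.06 0 0; -0.06 -0.06 0 0; -0.06 -0.06 0 0; -0.04 -0.06 0 0; 0 0 0 0; 0 0 0 0"

```text
time: 24.25
tool_pos: [0.2341, -0.5616, 0.2459]
tcp_rot: [-2.631, -1.716, -0.001]
wrist_force: [0.3, 0.8, -0.5]
width: -0.0
grip_force: 0.0
```

```bash
python3 cmp.py H 2>/dev/null;  python3 cmp.py H 2>/dev/null|grep now
```

```text
[ 0.2341 -0.5616  0.2459] -293.8
top start 105 [ 0.4381 -0.1975  0.2645] [269.72 264.1 ] 159.73
top now   103 [ 0.4382 -0.1975  0.2647] [269.7  264.04] 159.67
side start 262 [ 0.4392 -0.204   0.2511] [230.16 134.93] 165.47
side now   260 [ 0.4393 -0.2043  0.2511] [230.25 134.97] 165.72
top now   105 [ 0.4382 -0.1975  0.2643] [269.72 264.08] 159.71
side now   263 [ 0.4392 -0.2044  0.2509] [230.22 135.1 ] 165.81
```

View pics/topH.png

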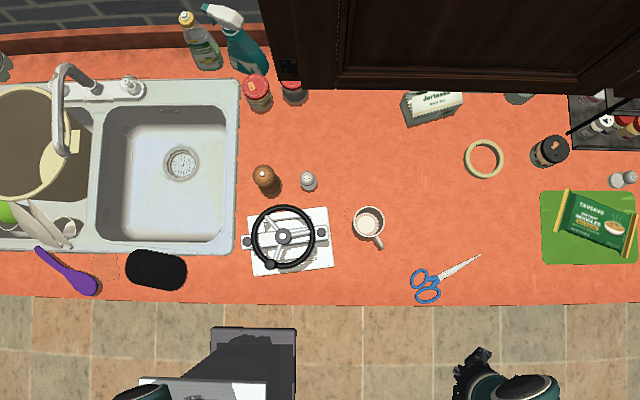

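The handle is back at (270,264), within about 0.3° of its start in both cameras. Press, mill, shaker and mug look unmoved, and the robot is clear.

```bash
python3 -c "
from workcell import bot
print(bot.finish_job())"
```

```text
the job is handed in; nothing more can be done
None
```

The press is screwed down one full clockwise turn by pushing only, with the handle back within about 0.3° of its start on both cameras, the press and the things beside it looking unmoved in the last top picture, the arm clear, and the job handed in at about 24 s.

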